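# Park the drawplate behind the ring mandrel

### The job

Put the long steel drawplate away in the empty middle bay of the bench's back rail by pushing it along the bench with the fingertips: angle it so that its left end goes in behind the upright ring mandrel first, then swing its right end in, until the whole plate lies flush along the back of the bay. Only push it, never pick it up or tip it, and leave the jar, the dapping block and the hammer where they are.

Things in the scene. Friction and masses are not known exactly. Their poses are not given: they have to be found in the camera images.
- plate: jeweller's drawplate: flat dark steel bar with two rows of small holes, 240 long x 30 wide x 16 mm high, 0.6 to 0.9 kg, loose and flat on the bench. Origin at the centre of its underside; its y axis runs along its length towards its left end, its x axis across it towards its far long side.
- plate_left (a point): centre of the plate's left (+y) end face, 120 mm from the plate's centre, 8 mm above its underside; axes as the plate's.
- plate_right (a point): centre of the plate's right (-y) end face, 120 mm from the plate's centre, 8 mm above its underside; axes as the plate's.
- bay (a point): middle of the empty bay's back face, at bench level. x axis into the fixed wooden rail (18 thick, 24 mm high), away from the robot; y left along it. Bay open above and to -x, 275 mm long between cheek blocks (inner faces y = -137.5 and +137.5 mm) that are 20 wide, 20 high and stand 50 mm out from the back face. Beyond each lies another bay, with other stock, to y = -320 and +320 mm.
- mandrel: fixed upright steel ring mandrel: tapered post 260 mm high, 27 mm thick at the bottom, 11 at the top, on a round foot 40 mm across, 14 high. In front of the bay's left half, axis 65 to 85 mm left of its middle and 78 to 84 mm in front of the back face: 58 to 64 mm are free between foot and back face. Origin on its axis at bench level; axes parallel to the bay's.
- jar: bystander: small amber jar with black lid, 54 mm across, 70 mm high, loose; origin at the centre of its underside.
- dapping: bystander: steel dapping block, 46 x 46 x 40 mm high, loose; origin at the centre of its underside.
- hammer: bystander: hammer lying on the bench, 240 mm long, loose; its x axis runs along the handle towards the head, origin at the middle of its length.
Mind the look-alikes: they are no part of the job. Of the things like the plate, leave any that is green or red; of the rest the larger one is meant.

How it is judged:
On the way:
1. the plate's left end is in behind the mandrel while its right end is still out in front of the bay (y of plate_left in the frame of mandrel above 0 m and x of plate_left in the frame of mandrel above 0.02 m and x of plate_right in the frame of bay below -0.045 m), for 0.1 s.
At the end, for the whole second after the job is handed in: The plate lies flat and still on the bench, inside the bay between the two cheek blocks, both of its ends within 9 mm of touching the bay's back face; jar, dapping block and hammer stand where they stood (within 15 mm) (x of plate_left in the frame of bay between -0.024 and 0 m and x of plate_right in the frame of bay between -0.024 and 0 m and y of plate_left in the frame of bay below 0.139 m and y of plate_right in the frame of bay above -0.139 m and height (world z) of plate below 0.004 m and angle between plate's own z axis and vertical below 0.05 rad and linear speed of plate below 0.02 m/s and distance of each of jar, dapping, hammer from where it was at the start of the episode below 0.015 m).
It fails at once if the plate is lifted off the bench or tipped (height (world z) of plate above 0.01 m or angle between plate's own z axis and vertical above 0.15 rad).
It fails at once if the jar is moved or tipped (distance of jar from where it was at the start of the episode above 0.015 m or angle between jar's own z axis and vertical above 0.3 rad).
It fails at once if the dapping block is moved (distance of dapping from where it was at the start of the episode above 0.015 m).
It fails at once if the hammer is moved (distance of hammer from where it was at the start of the episode above 0.015 m).
It also fails if it takes over 64 s, if anything falls off the work surface, if the arm or the gripper's body presses on something with over 40 N, if the wrist force passes 120 N, or if a joint passes its speed limit or range.

### The arm

A 7-joint arm with a two-finger parallel gripper is mounted at the origin on the work surface. World frame = base frame: x ahead of the robot, y to its left, z up, the work surface at z = 0. Lengths are in m, angles in rad, forces in N, time in s.
With the tool pointing down it reaches from about 0.425 to 0.925 m from the base axis. Payload 6.8 kg.
Tool frame: the origin (TCP) lies at the very end of the fingers, on their centre line; the grasp point (between the pads) lies 19 mm behind it; z points along the fingers, y is the direction in which the jaws open and shut (so a half turn about z gives the same grasp; the last joint's range is limited). The gripper opens to 88 mm and grips with 3 to 60 N. Pads are 20 mm wide; open, the fingers measure 115 mm over their backs; the gripper's body (75 mm by 178 mm) begins 61 mm behind the grasp point.
Start: joints at [-1.255, 0.477, 0.022, 1.555, -0.011, 1.109, -0.083], TCP at [0.278, 0.615, 0.223] pointing down, gripper open.
Joint ranges: [-2.96, 2.96], [-0.34, 2.1], [-1.41, 1.46], [0.24, 2.44], [-1.37, 4.51], [0.17, 1.92], [-2.96, 2.96]. Speed limits (rad/s): [2.39, 2.39, 3.14, 3.14, 3.14, 3.14, 3.14].

### API

Orientations are given as [roll, pitch, yaw] about the fixed x, y, z axes, in that order (R = Rz(yaw) Ry(pitch) Rx(roll)).
In Python, from plant import ctrl gives the robot as it stands. The module is installed in compiled form; this text tells all that it offers.
- The arm moves only by the shell command python3 -m pendant 'ROWS' [OPENING]. ROWS is JSON, a list of rows, each a list of 2 entries, a list of its own where there are three numbers: the shift along the tool's x, y, z in m, then the turn about the tool's z in degrees. In form: [[[x, y, z], spin], ...]. A call has 1 to 10 rows; each row is the pose to reach, as a shift and turn from the pose measured when the call began, along the tool's axes at that moment; what a row does not reach only later rows make up. A row lasts 1/12 s, in which the tool goes at most 41.7 mm and 7.16 degrees, less where a joint would pass 70% of its speed; a pose out of reach is approached as far as the arm can. A call with a gripper value outside its range is refused whole. OPENING is the closure, from 0 (fully open) to 1 (shut), set as the call begins (- or left out, the last holds). The fingers move at their own pace and stop on an object; the grip force is fixed at half the most. Time passes only in rows, so rows that repeat a pose let the fingers close. It gives the time, the measured TCP pose, the force and the opening at its end, in the units of the state.
- ctrl.read_state(): the state, without advancing time (a new reading comes with each control period).
- ctrl.read_camera(name): name is "scene" or "top" or "wrist"; returns a dict with "color" (420x560x3 uint8, red, green, blue), "fx", "fy", "cx", "cy" (pixels), "k1" (the pictures are not rectified: a ray, as slopes to the right and down, at radius r is drawn at 1 + k1 r^2 times it, then the intrinsics apply), "T" (4x4, takes a point from camera to world coordinates). Camera axes: x right, y down, z forward; pixel columns grow to the right and rows downward; lengths in m; the calibration is good to about 2 mm. A picture is of the moment at which its call begins. There is no depth.
- ctrl.hand_in(): hands the job in, once; it reports no verdict.
Trained networks look in the newest picture that a camera, given by its name, has taken for a name from the list of things; names that differ only in an ending like _2 or _b are one class to them, and where a whole thing is asked for, a point or a joint stands for the part that bears it (a point fixed in the world has none). Each returns a list of dicts, best first, with "conf" (0 to 1); they miss things now and then, are a little off and sometimes report something else, mostly with a low value. They report only what shows in the picture. A call takes as long as a camera call. They do not tell look-alikes from the thing itself.
- ctrl.regions_of(label, camera): "mask" (420x560 bool, what is visible of it) and "box" ([left, top, right, bottom] in pixels, round what is visible of it).
- ctrl.place_of(label, camera): "at" ([row, column] in pixels: a listed point, or the origin of a listed thing).
The state is a dict: "t": time; "joint_positions": joint angles; "qvel": joint speeds; "joint_torque": joint torques, N m; "position": TCP position; "eef_rot": TCP orientation; "contact_force": force on the tool from outside, world axes, zero at the start; "torque": the same for the moment, N m; "finger_gap": opening from 0.0 (shut) to 1.0 (fully open).
Only numpy, scipy, OpenCV 4.12 (cv2) and the standard library are available. Lean on these libraries where they do the work, as an engineer would, in place of code of your own. Each camera call takes 0.05 s, during which the arm holds its last target. There are 200 camera calls.

## Working session

There is one attempt and no reset: what is moved stays moved. The work goes in short steps, Python scripts to look and compute and a shell command to move; the robot and the scene stay as the last step left them, time stands still between calls to the robot, and variables do not carry over. Pictures are saved under pics/ and viewed, about 8 in all and at most 12, crops included, and the job is handed in when it is done.

```bash
mkdir -p pics; cat > h.py <<'E'
import numpy as np, cv2
from plant import ctrl
def ray(c,px):  # px (u,v)
    xd=np.array([(px[0]-c["cx"])/c["fx"],(px[1]-c["cy"])/c["fy"]]); x=xd.copy()
    for _ in range(20): x=xd/(1+c["k1"]*(x@x))
    T=np.array(c["T"]); return T[:3,3],T[:3,:3]@np.array([x[0],x[1],1.])
def onz(c,px,z=0.):
    o,d=ray(c,px); return o+d*(z-o[2])/d[2]
def proj(c,P):
    T=np.array(c["T"]); p=T[:3,:3].T@(np.array(P)-T[:3,3]); x=p[:2]/p[2]; x=x*(1+c["k1"]*(x@x))
    return np.array([x[0]*c["fx"]+c["cx"],x[1]*c["fy"]+c["cy"]])
def snap(n,f):
    c=ctrl.read_camera(n); cv2.imwrite(f"pics/{f}.png",c["color"][:,:,::-1]); return c
E
python3 - <<'E'
from h import *
np.set_printoptions(precision=3,suppress=True)
for n in("top","scene"):
    c=snap(n,n+"0"); print(n,np.array(c["T"])[:3,3],c["fx"],c["k1"])
    for l in("plate","plate_left","plate_right","bay","mandrel","jar","dapping","hammer"):
        for r in ctrl.place_of(l,n)[:4]:
            a=r["at"]; print(l,round(r["conf"],2),np.round(a),onz(c,(a[1],a[0]),0.))
a=cv2.imread("pics/top0.png")
s=ctrl.read_state(); print(s["t"],s["position"],s["eef_rot"])
E
```

```text
top [ 0.381 -0.033  1.121] 402.65317691353437 -0.10684736928352324
plate 0.92 [295. 391.] [ 0.221 -0.371  0.   ]
plate 0.75 [199. 285.] [ 0.482 -0.065  0.   ]
plate 0.7 [259. 318.] [ 0.317 -0.161  0.   ]
plate 0.65 [279. 164.] [0.248 0.264 0.   ]
plate_left 0.93 [293. 317.] [ 0.223 -0.162  0.   ]
plate_left 0.75 [194. 246.] [0.491 0.045 0.   ]
plate_left 0.63 [316. 182.] [0.149 0.212 0.   ]
plate_left 0.55 [275. 370.] [ 0.275 -0.309  0.   ]
plate_right 0.93 [208. 329.] [ 0.46  -0.188  0.   ]
plate_right 0.81 [239. 142.] [0.357 0.334 0.   ]
plate_right 0.68 [321. 416.] [ 0.147 -0.445  0.   ]
plate_right 0.62 [225. 309.] [ 0.41  -0.135  0.   ]
bay 0.98 [131. 232.] [0.671 0.092 0.   ]
mandrel 0.82 [162. 201.] [0.579 0.174 0.   ]
jar 0.74 [205. 174.] [0.455 0.245 0.   ]
dapping 0.61 [177. 132.] [0.53  0.371 0.   ]
hammer 0.76 [187. 427.] [ 0.528 -0.469  0.   ]
scene [ 1.381 -0.061  0.88 ] 470.38803248666255 0.041311809761031104
plate 0.9 [152. 177.] [ 0.226 -0.375  0.   ]
plate 0.83 [169. 246.] [ 0.302 -0.16   0.   ]
plate 0.78 [212. 276.] [ 0.481 -0.068  0.   ]
plate 0.69 [161. 390.] [0.248 0.276 0.   ]
plate_left 0.95 [143. 366.] [0.16  0.214 0.   ]
plate_left 0.86 [153. 244.] [ 0.226 -0.169  0.   ]
plate_left 0.56 [161. 199.] [ 0.268 -0.302  0.   ]
plate_left 0.55 [211. 320.] [0.474 0.052 0.   ]
plate_right 0.85 [189. 253.] [ 0.39  -0.133  0.   ]
plate_right 0.69 [182. 417.] [0.346 0.338 0.   ]
plate_right 0.63 [204. 230.] [ 0.455 -0.192  0.   ]
plate_right 0.58 [137. 159.] [ 0.151 -0.445  0.   ]
bay 0.63 [265. 338.] [0.659 0.085 0.   ]
mandrel 0.81 [239. 366.] [0.573 0.163 0.   ]
jar 0.93 [206. 392.] [0.448 0.249 0.   ]
dapping 0.64 [230. 446.] [0.537 0.374 0.   ]
hammer 0.78 [225. 119.] [ 0.54  -0.467  0.   ]
0.9 [0.278 0.615 0.223] [ 3.141 -0.     2.718]
```

```bash
python3 - <<'E'
import cv2
a=cv2.imread("pics/top0.png")
cv2.imwrite("pics/top0z.png",cv2.resize(a[90:345,110:480],(800,551),interpolation=cv2.INTER_CUBIC))
E
```

```text
(no output)
```

View pics/top0z.png

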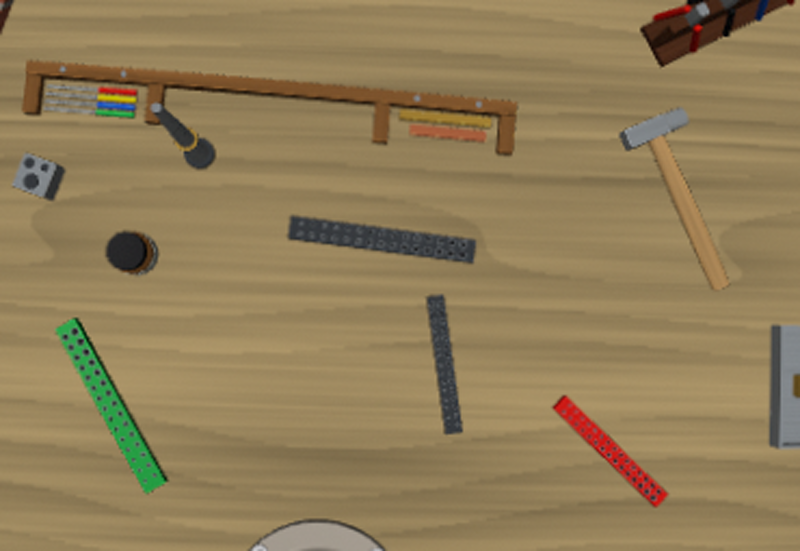

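View pics/scene0.png

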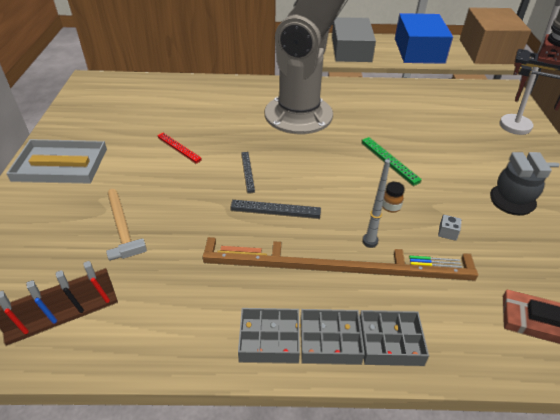

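The top view shows four plate-like bars:
- **Green:** at (164,279).
- **Red:** at (391,295).
- **Small dark one:** at (318,259).
- **Large dark one:** at (285,199). This is neither green nor red and the larger of the rest, so it is the plate meant; the enlarged crop confirms it.

The bay lies between the cheeks, at about (182,137) and (286,147) in the top view, and the mandrel foot is at (202,160). Next I rectify both views to measure them.

```bash
cat >> h.py <<'E'
def rect(c,O,yaw,z,xr,yr,s=1500):
    # metric picture: up=+x of frame, left=+y
    xs=np.arange(xr[1],xr[0],-1/s); ys=np.arange(yr[1],yr[0],-1/s)
    Y,X=np.meshgrid(ys,xs); W=np.stack([O[0]+X*np.cos(yaw)-Y*np.sin(yaw),O[1]+X*np.sin(yaw)+Y*np.cos(yaw),0*X+z],-1)
    T=np.array(c["T"]); p=(W-T[:3,3])@T[:3,:3]; x=p[...,:2]/p[...,2:]; x=x*(1+c["k1"]*(x**2).sum(-1,keepdims=True))
    return cv2.remap(c["color"][:,:,::-1].copy(),(x[...,0]*c["fx"]+c["cx"]).astype(np.float32),(x[...,1]*c["fy"]+c["cy"]).astype(np.float32),cv2.INTER_CUBIC)
def plate(n,near=(.48,-.065)):
    c=ctrl.read_camera(n); best=None
    for r in ctrl.regions_of("plate",n):
        m=np.argwhere(r["mask"])[:,::-1].astype(float)
        if len(m)<30: continue
        P=np.array([onz(c,p,.014)[:2] for p in m])
        q=P.mean(0); d=np.hypot(*(q-near))
        if best is None or d<best[0]: best=(d,P,r["conf"])
    P=best[1]; (cx,cy),(w,h),a=cv2.minAreaRect((P*1000).astype(np.float32))
    b=cv2.boxPoints(((cx,cy),(w,h),a))/1000
    e=[b[1]-b[0],b[2]-b[1]]; e=max(e,key=lambda v:v@v); e=e*np.sign(e[1])
    return c,np.array([cx,cy])/1000,-np.arctan2(e[0],e[1]),(max(w,h),min(w,h)),best[2]
E
python3 - <<'E'
from h import *
np.set_printoptions(precision=4,suppress=True)
O=(.665,.088);yaw=np.radians(-4.7); out=[]
for n in("top","scene"):
    c,ct,a,wh,cf=plate(n); print(n,ct,np.degrees(a),wh,cf)
    I=rect(c,O,yaw,.022,(-.12,.05),(-.2,.2),1650)
    for k in range(-200,201,50):
        u=int((.2-k/1000)*1650); cv2.line(I,(u,0),(u,6),(255,255,0),1)
    for k in range(-120,51,10):
        v=int((.05-k/1000)*1650); cv2.line(I,(0,v),(12 if k==0 else 5,v),(255,255,0),1)
    out.append(I)
cv2.imwrite("pics/bay.png",np.vstack(out))
E
```

```text
top [ 0.4756 -0.0667] -5.6559443 (240.1011199951172, 33.58576965332031) 0.57
scene [ 0.4831 -0.0699] -5.742027 (239.57559204101562, 44.30828857421875) 0.87
```

View pics/bay.png

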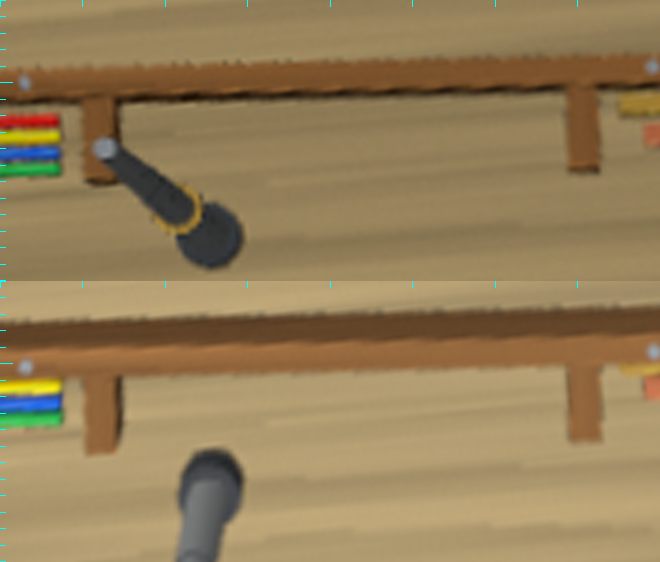

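Reading the two rectified views:
- **Cheek inner faces:** at u≈119 and 567.
- **Rail face:** v runs from 100 to 86, so the bay yaw is about -3.1° and its origin about (.659,.080).
- **Mandrel foot:** centred at (209,235), about (-.081,.082) in the bay frame.
- **Plate:** centre about (.479,-.067), yaw about -5.7°.

I'll start moving.

```bash
python3 -m pendant '[[[-0.336,-0.3255,0],-18],[[-0.336,-0.3255,0],-18],[[-0.336,-0.3255,0],-18],[[-0.336,-0.3255,0],-18],[[-0.336,-0.3255,0],-18],[[-0.336,-0.3255,0],-18],[[-0.336,-0.3255,0],-18],[[-0.336,-0.3255,0],-18],[[-0.336,-0.3255,0],-18],[[-0.336,-0.3255,0],-18]]' 0
cat >> h.py <<'E'
B=(np.array([.6594,.0804]),np.radians(-3.1))
def tool(x,y,z,yawdeg):
    """world target -> row entries"""
    s=ctrl.read_state(); p=np.array(s["position"]); w=s["eef_rot"][2]
    d=np.array([x,y,z])-p; dy=(yawdeg-np.degrees(w)+180)%360-180
    print("t",round(s["t"],2),"tcp",np.round(p,4),"yaw",round(np.degrees(w),1),"F",np.round(s["contact_force"],1))
    print("ROW",np.round([d[0]*np.cos(w)+d[1]*np.sin(w), d[0]*np.sin(w)-d[1]*np.cos(w), -d[2]],4),"spin",round(-dy,1))
def b2w(x,y): c,s=np.cos(B[1]),np.sin(B[1]); return B[0]+np.array([c*x-s*y,s*x+c*y])
def w2b(p): c,s=np.cos(B[1]),np.sin(B[1]); d=np.array(p)-B[0]; return np.array([c*d[0]+s*d[1],-s*d[0]+c*d[1]])
E
python3 -c "
from h import *
tool(.442,-.063,.10,174.3)"
```

```text
t: 1.93
position: [0.4316, 0.226, 0.223]
eef_rot: [3.141, 0.001, 3.032]
contact_force: [0.8, 0.4, -0.4]
finger_gap: 0.999
t 1.93 tcp [0.4316 0.226  0.223 ] yaw 173.7 F [ 0.8  0.4 -0.4]
ROW [-0.042  -0.2862  0.123 ] spin -0.6
```

```bash
python3 -m pendant '[[[-0.042,-0.286,0],-0.6],[[-0.042,-0.286,0],-0.6],[[-0.042,-0.286,0.04],-0.6],[[-0.042,-0.286,0.08],-0.6],[[-0.042,-0.286,0.12],-0.6],[[-0.042,-0.286,0.12],-0.6],[[-0.042,-0.286,0.12],-0.6],[[-0.042,-0.286,0.12],-0.6],[[-0.042,-0.286,0.12],-0.6],[[-0.042,-0.286,0.12],-0.6]]' 0
python3 - <<'E'
from h import *
tool(.442,-.063,.006,174.3)
c=snap("wrist","w1")
np.set_printoptions(precision=4,suppress=True)
for l in("plate","plate_left","plate_right"):
    for r in ctrl.place_of(l,"wrist")[:3]:
        a=r["at"]; print(l,round(r["conf"],2),np.round(a),onz(c,(a[1],a[0]),.0 if l=="plate" else .008)[:2])
E
```

```text
t: 2.77
position: [0.4413, -0.0642, 0.1021]
eef_rot: [-3.141, -0.002, 3.039]
contact_force: [1.4, 0.2, 1.0]
finger_gap: 0.997
t 2.77 tcp [ 0.4413 -0.0642  0.1021] yaw 174.1 F [1.4 0.2 1. ]
ROW [-0.0006  0.0013  0.0961] spin -0.2
plate 0.89 [ 75. 157.] [ 0.3212 -0.1549]
plate 0.76 [247. 286.] [ 0.4781 -0.069 ]
plate_left 0.8 [250. 420.] [0.4901 0.051 ]
plate_right 0.73 [183. 196.] [ 0.4092 -0.1374]
plate_right 0.73 [247. 284.] [ 0.4743 -0.0704]
plate_right 0.71 [249. 152.] [ 0.4643 -0.1888]
```

View pics/w1.png

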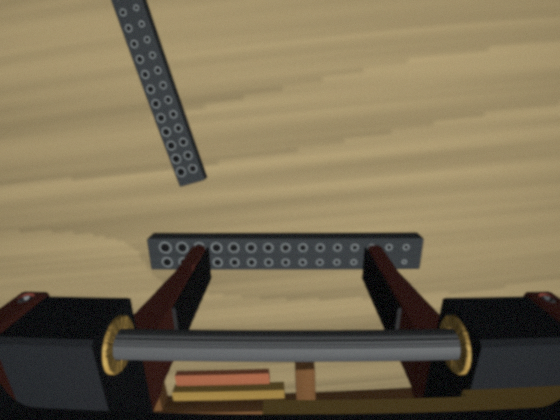

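The wrist view shows the plate at (150–420, 233–268) and the fingers straddled just in front of its long side; the small look-alike ends at (192,185), clear. I descend and push from the side with both fingers.

```bash
python3 -m pendant '[[[0,0.001,0.04],0],[[0,0.001,0.08],0],[[0,0.001,0.095],0],[[0,0.001,0.095],0],[[0,0.001,0.095],0]]' 0 && python3 -m pendant '[[[-0.010,0.001,0],0],[[-0.018,0.002,0],1],[[-0.027,0.003,0],3],[[-0.036,0.004,0],5],[[-0.045,0.005,0],7],[[-0.054,0.006,0],9],[[-0.063,0.007,0],11],[[-0.072,0.008,0],12.5],[[-0.078,0.009,0],13],[[-0.080,0.009,0],13]]' 0
python3 - <<'E'
from h import *
np.set_printoptions(precision=4,suppress=True)
tool(.523,-.063,.007,161)
for n in ("top","scene"):
  c,ct,a,wh,cf=plate(n,(.547,-.071)); print(n,ct,w2b(ct),np.degrees(a-B[1]),wh,cf)
  for l in("plate","plate_left","plate_right"):
    for r in ctrl.place_of(l,n)[:4]:
        a=r["at"]; p=onz(c,(a[1],a[0]),.0 if l=="plate" else .008)[:2]
        if np.hypot(*(p-[.547,-.071]))<.14:print(l,round(r["conf"],2),p,w2b(p))
E
```

```text
t: 3.38
position: [0.4436, -0.0592, 0.009]
eef_rot: [3.14, 0.002, 3.047]
contact_force: [0.8, 0.5, -0.0]
finger_gap: 0.998
t: 4.22
position: [0.525, -0.0573, 0.0099]
eef_rot: [3.139, 0.001, 2.82]
contact_force: [-6.9, 2.3, 5.7]
finger_gap: 1.003
t 4.22 tcp [ 0.525  -0.0573  0.0099] yaw 161.6 F [-6.9  2.3  5.7]
ROW [ 0.0001 -0.0061  0.0029] spin 0.6
top [ 0.5461 -0.0682] [-0.1051 -0.1545] -15.063812342854632 (244.98724365234375, 32.8072509765625) 0.44
plate_left 0.53 [0.5817 0.0369] [-0.0752 -0.0477]
plate_right 0.67 [ 0.5021 -0.1781] [-0.1431 -0.2667]
scene [ 0.552  -0.0738] [-0.0989 -0.1597] -15.338155428604658 (243.0605010986328, 45.124717712402344) 0.94
plate 0.66 [ 0.551  -0.0751] [-0.0998 -0.1611]
plate_left 0.97 [0.5941 0.0467] [-0.0633 -0.0372]
plate_right 0.85 [ 0.5149 -0.1786] [-0.1303 -0.2665]
```

```bash
python3 -m pendant '[[[0.015,0,0],0],[[0.02,0,-0.04],0],[[0.0,-0.03,-0.06],7],[[-0.01,-0.07,-0.06],14],[[-0.02,-0.11,-0.06],21],[[-0.027,-0.148,-0.06],28],[[-0.027,-0.148,-0.06],35],[[-0.027,-0.148,-0.06],42],[[-0.027,-0.148,-0.06],49],[[-0.027,-0.148,-0.06],56]]' 1
python3 - <<'E'
from h import *
tool(.504,-.206,.07,71.7)
E
```

```text
t: 5.55
position: [0.5039, -0.2083, 0.0693]
eef_rot: [3.137, 0.001, 1.836]
contact_force: [-0.2, 0.4, -0.2]
finger_gap: 0.281
t 5.55 tcp [ 0.5039 -0.2083  0.0693] yaw 105.2 F [-0.2  0.4 -0.2]
ROW [ 0.0022  0.0007 -0.0007] spin 33.5
```

```bash
python3 -m pendant '[[[0.002,0,0],7],[[0.002,0,0],14],[[0.002,0,0],21],[[0.002,0,0],28],[[0.002,0,0],33.5],[[0.002,0,0.0],33.5],[[0.002,0,0],33.5]]' 1
python3 - <<'E'
from h import *
np.set_printoptions(precision=4,suppress=True)
tool(.504,-.206,.008,71.7)
c=snap("wrist","w2")
for l in("plate","plate_right"):
    for r in ctrl.place_of(l,"wrist")[:3]:
        a=r["at"]; p=onz(c,(a[1],a[0]),.0 if l=="plate" else .008)[:2]; print(l,round(r["conf"],2),np.round(a),p,w2b(p))
E
```

```text
t: 6.13
position: [0.5038, -0.2069, 0.0694]
eef_rot: [3.136, -0.0, 1.254]
contact_force: [-0.1, -0.6, 0.1]
finger_gap: 0.004
t 6.13 tcp [ 0.5038 -0.2069  0.0694] yaw 71.9 F [-0.1 -0.6  0.1]
ROW [ 0.0009 -0.0001  0.0614] spin 0.2
plate 0.73 [230.  51.] [ 0.3207 -0.1554] [-0.3254 -0.2538]
plate 0.69 [ 22. 284.] [ 0.5467 -0.0743] [-0.1042 -0.1606]
plate_right 0.91 [201. 282.] [ 0.5076 -0.1888] [-0.137 -0.277]
plate_right 0.64 [184. 131.] [ 0.4061 -0.1417] [-0.2409 -0.2355]
```

View pics/w2.png

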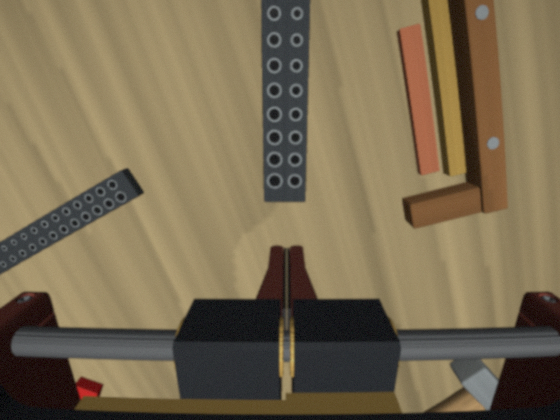

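The plate's end face is at (284,201) and the closed fingertips at (287,247), in line with its axis. I push along the axis in stages.

```bash
python3 -m pendant '[[[0,-0.001,0.04],0],[[0,-0.001,0.062],0],[[0,-0.001,0.062],0],[[0,-0.001,0.062],0]]' 1 && python3 -m pendant '[[[0.006,0,0],0],[[0.013,0,0],0],[[0.022,0,0],0],[[0.031,0,0],0],[[0.040,0,0],0],[[0.049,0,0],0],[[0.058,0,0],0],[[0.067,0,0],0],[[0.074,0,0],0],[[0.078,0,0],0]]' 1
cat > look.py <<'E'
from h import *
import sys
np.set_printoptions(precision=4,suppress=True)
near=np.array([float(sys.argv[1]),float(sys.argv[2])])
tool(0,0,0,0)
for n in ("top","scene"):
  c,ct,a,wh,cf=plate(n,near); print(n,ct,"bay",w2b(ct),"theta",-np.degrees(a-B[1]),wh,cf)
  for l in("plate_left","plate_right","mandrel"):
    for r in ctrl.place_of(l,n)[:4]:
        a=r["at"]; p=onz(c,(a[1],a[0]),.0 if l=="mandrel" else .008)[:2]
        if np.hypot(*(p-near))<.15:print(l,round(r["conf"],2),p,"bay",w2b(p))
E
python3 look.py .571 -.004
```

```text
t: 6.62
position: [0.5022, -0.2065, 0.0071]
eef_rot: [3.138, -0.001, 1.253]
contact_force: [0.6, -1.1, 1.5]
finger_gap: 0.009
t: 7.45
position: [0.5277, -0.1329, 0.0086]
eef_rot: [3.135, 0.0, 1.254]
contact_force: [-1.8, -7.4, 2.0]
finger_gap: 0.006
t 7.45 tcp [ 0.5277 -0.1329  0.0086] yaw 71.8 F [-1.8 -7.4  2. ]
ROW [-0.0382 -0.5428  0.0086] spin 71.8
top [0.582  0.0379] bay [-0.075  -0.0466] theta 14.274095625734006 (143.70936584472656, 32.274410247802734) 0.76
plate_left 0.85 [0.6044 0.1035] bay [-0.0561  0.0201]
mandrel 0.62 [ 0.5704 -0.0024] bay [-0.0843 -0.0875]
scene [ 0.5741 -0.0067] bay [-0.0805 -0.0916] theta 15.20730095693826 (238.2920379638672, 44.07725524902344) 0.77
plate_left 0.96 [0.6041 0.106 ] bay [-0.0566  0.0226]
plate_right 0.84 [ 0.5386 -0.1173] bay [-0.11  -0.204]
```

```bash
cat > ov.py <<'E'
from h import *
import sys
# overlay: bay frame grid, mandrel circle at guess
out=[]
for n in("top","scene"):
    c=ctrl.read_camera(n); z=.014; s=1900
    I=rect(c,B[0],B[1],z,(-.13,.02),(-.2,.2),s)
    px=lambda x,y:(int((.2-y)*s),int((.02-x)*s))
    cv2.circle(I,px(-.081,.080),int(.02*s),(0,255,255),1)
    cv2.rectangle(I,px(0,.1375),px(-.05,-.1375),(255,255,0),1)
    if len(sys.argv)>3:
        x,y,t=map(float,sys.argv[1:4]); t=np.radians(t); u=np.array([np.sin(t),np.cos(t)]); v=np.array([u[1],-u[0]])
        L=np.array([x,y]); q=[px(*(L+a*v-b*u)) for a,b in((.015,0),(-.015,0),(-.015,.24),(.015,.24))]
        cv2.polylines(I,[np.array(q)],True,(255,0,255),1)
    out.append(I)
cv2.imwrite("pics/%s.png"%sys.argv[-1],np.vstack(out))
E
python3 ov.py -.056 .022 15 ov1
```

```text
(no output)
```

View pics/ov1.png

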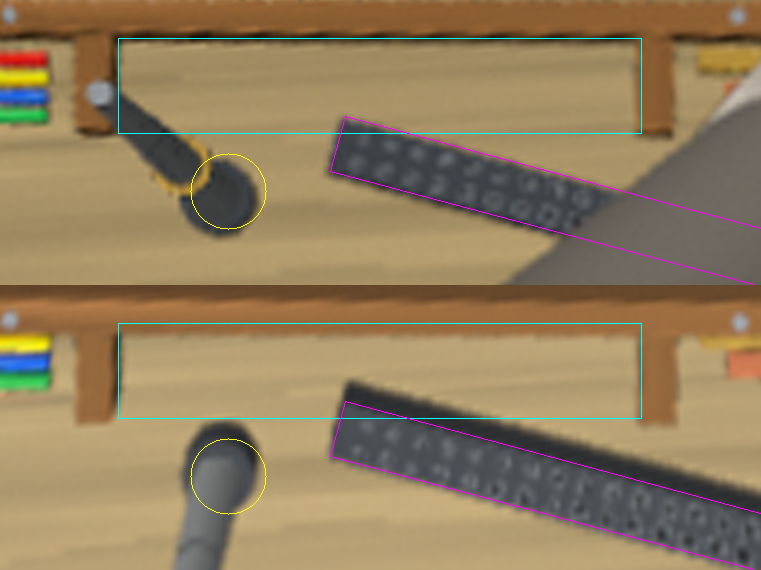

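In the rectified views the mandrel foot is at (218,197), which puts it at about (-.083,.085) in the bay frame. The plate outline fits the overlay, and its path clears the foot by about 7 mm, so I continue.

```bash
python3 -m pendant '[[[0.008,0,0],0],[[0.018,0,0],0],[[0.028,0,0],0],[[0.038,0,0],0],[[0.048,0,0],0],[[0.058,0,0],0],[[0.068,0,0],0],[[0.078,0,0],0],[[0.085,0,0],0],[[0.088,0,0],0]]' 1
python3 look.py .602 .08
```

```text
t: 8.88
position: [0.5535, -0.0485, 0.0071]
eef_rot: [3.139, -0.0, 1.254]
contact_force: [-2.3, -6.0, 1.5]
finger_gap: 0.008
t 8.88 tcp [ 0.5535 -0.0485  0.0071] yaw 71.8 F [-2.3 -6.   1.5]
ROW [-0.1265 -0.5411  0.0071] spin 71.8
top [0.6124 0.1376] bay [-0.05    0.0545] theta 15.64042374277628 (117.25508880615234, 33.81617736816406) 0.86
plate_left 0.92 [0.628  0.1932] bay [-0.0375  0.111 ]
mandrel 0.89 [0.5751 0.1696] bay [-0.089   0.0845]
scene [0.6005 0.0745] bay [-0.0585 -0.0091] theta 15.545929783156446 (236.166015625, 42.49198532104492) 0.82
plate_left 0.94 [0.6401 0.1928] bay [-0.0253  0.1112]
plate_left 0.61 [0.5874 0.1607] bay [-0.0763  0.0763]
plate_right 0.84 [ 0.5608 -0.0292] bay [-0.0925 -0.1148]
mandrel 0.62 [0.5783 0.1655] bay [-0.0856  0.0806]
```

Milestone 1 is met: the left end is at about (-.031,.111), and the right end at about x=-.093. I push 8 mm more, then back off and go round for the swing.

```bash
python3 -m pendant '[[[0.005,0,0],0],[[0.008,0,0],0],[[0.008,0,0],0],[[-0.012,0,0],0],[[-0.015,0,-0.04],0],[[-0.015,0,-0.065],-7],[[-0.015,0,-0.065],-14],[[-0.015,0,-0.065],-21],[[-0.015,0,-0.065],-28],[[-0.015,0,-0.065],-35]]' 1
python3 - <<'E'
from h import *
p=b2w(-.061-.0160-.0357, .003-.0578+.0098); print(p)
tool(p[0],p[1],.075,161.4)
E
```

```text
t: 10.22
position: [0.5492, -0.0611, 0.0723]
eef_rot: [3.138, -0.002, 1.872]
contact_force: [-0.8, 0.0, 0.3]
finger_gap: 0.001
[0.54443137 0.04156053]
t 10.22 tcp [ 0.5492 -0.0611  0.0723] yaw 107.2 F [-0.8  0.   0.3]
ROW [ 0.0994  0.0258 -0.0027] spin -54.2
```

```bash
python3 -m pendant '[[[0.03,0.01,0],-7],[[0.06,0.02,0],-14],[[0.099,0.026,0],-21],[[0.099,0.026,0],-28],[[0.099,0.026,0],-35],[[0.099,0.026,0],-42],[[0.099,0.026,0],-49],[[0.099,0.026,0],-54.2],[[0.099,0.026,0],-54.2]]' 0
python3 - <<'E'
from h import *
np.set_printoptions(precision=4,suppress=True)
p=b2w(-.061-.0160-.0357, .003-.0578+.0098)
tool(p[0],p[1],.008,161.4)
c=snap("wrist","w3")
for l in("plate","plate_right","plate_left"):
    for r in ctrl.place_of(l,"wrist")[:3]:
        a=r["at"]; p=onz(c,(a[1],a[0]),.0 if l=="plate" else .008)[:2]; print(l,round(r["conf"],2),np.round(a),p,w2b(p))
E
python3 look.py .605 .08
```

```text
t: 10.97
position: [0.5447, 0.0422, 0.0728]
eef_rot: [3.137, 0.002, 2.821]
contact_force: [-0.5, 0.2, 0.3]
finger_gap: 0.646
t 10.97 tcp [0.5447 0.0422 0.0728] yaw 161.6 F [-0.5  0.2  0.3]
ROW [ 0.0001 -0.0007  0.0648] spin 0.2
plate 0.59 [265. 353.] [0.6012 0.0825] [-0.0582 -0.001 ]
plate_right 0.77 [266. 206.] [ 0.5598 -0.0315] [-0.0934 -0.1171]
plate_left 0.79 [267. 498.] [0.6381 0.1965] [-0.0276  0.1148]
t 11.17 tcp [0.5447 0.0416 0.0726] yaw 161.3 F [-0.3  0.4  0.4]
ROW [ 0.5027 -0.214   0.0726] spin 161.3
top [0.4527 0.2559] bay [-0.2159  0.164 ] theta -68.79284139945268 (55.504859924316406, 54.0617561340332) 0.35
plate_left 0.48 [0.6344 0.2006] bay [-0.0315  0.1187]
mandrel 0.75 [0.574  0.1678] bay [-0.09    0.0827]
scene [0.6035 0.0826] bay [-0.056  -0.0008] theta 14.622281594148328 (241.5420684814453, 43.439178466796875) 0.57
plate_left 0.89 [0.6437 0.1973] bay [-0.022   0.1159]
plate_right 0.89 [ 0.5675 -0.0343] bay [-0.0855 -0.1195]
mandrel 0.58 [0.5876 0.171 ] bay [-0.0766  0.0866]
```

View pics/w3.png

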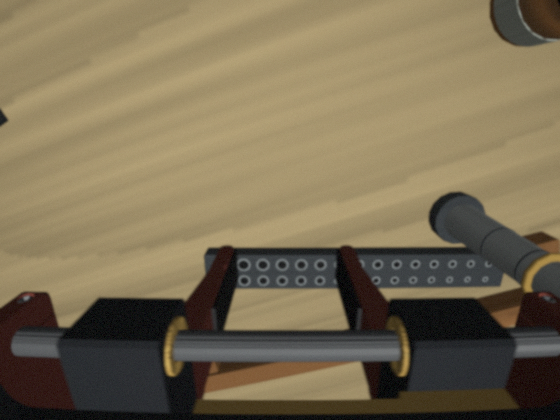

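The wrist view shows the plate from (207,266) to (500,268), its left part behind the mandrel foot at (455,215), and the fingers in front of its right half. I work out the swing rows next.

```bash
python3 -m pendant '[[[0,0,0.03],0],[[0,0,0.06],0],[[0,0,0.065],0],[[0,0,0.065],0],[[0,0,0.065],0]]' 0
python3 - <<'E'
from h import *
for k in np.linspace(0,1,10):
    t=np.radians(15*(1-k)); u=np.array([np.sin(t),np.cos(t)]); n=np.array([u[1],-u[0]])
    p=np.array([-.027+.011*k,.116])-.176*u-.025*n
    q=b2w(*p); import io,contextlib
    f=io.StringIO()
    with contextlib.redirect_stdout(f): tool(q[0],q[1],.008,180-3.1-np.degrees(t))
    print(f.getvalue().split("ROW")[1].strip())
tool(0,0,0,0)
E
```

```text
t: 12.08
position: [0.5452, 0.0411, 0.0081]
eef_rot: [3.138, 0.002, 2.817]
contact_force: [0.1, 0.3, -0.8]
finger_gap: 1.003
[-0.0153  0.002   0.0001] spin -0.5
[-0.0216  0.0017  0.0001] spin -2.2
[-0.0279  0.0016  0.0001] spin -3.8
[-0.0343  0.0016  0.0001] spin -5.5
[-0.0406  0.0018  0.0001] spin -7.2
[-0.0469  0.0021  0.0001] spin -8.8
[-0.0533  0.0026  0.0001] spin -10.5
[-0.0596  0.0032  0.0001] spin -12.2
[-0.066   0.004   0.0001] spin -13.8
[-0.0723  0.0049  0.0001] spin -15.5
t 12.08 tcp [0.5452 0.0411 0.0081] yaw 161.4 F [ 0.1  0.3 -0.8]
ROW [ 0.5036 -0.2129  0.0081] spin 161.4
```

First, most of the swing, then a look before the last few millimetres.

```bash
python3 -m pendant '[[[-0.0153,0.002,0],-0.5],[[-0.0216,0.002,0],-2.2],[[-0.028,0.002,0],-3.8],[[-0.034,0.002,0],-5.5],[[-0.0405,0.002,0],-7.2],[[-0.047,0.002,0],-8.8],[[-0.053,0.0025,0],-10.5],[[-0.058,0.003,0],-12.2],[[-0.061,0.004,0],-12.5],[[-0.061,0.004,0],-12.5]]' 0
python3 look.py .63 .085; python3 ov.py ov2
```

```text
t: 12.92
position: [0.6037, 0.0252, 0.0093]
eef_rot: [3.139, 0.001, 3.036]
contact_force: [-6.5, -1.2, 5.3]
finger_gap: 1.002
t 12.92 tcp [0.6037 0.0252 0.0093] yaw 173.9 F [-6.5 -1.2  5.3]
ROW [ 0.5976 -0.0889  0.0093] spin 173.9
top [0.6434 0.1721] bay [-0.0209  0.0907] theta 5.054314401947164 (53.18498992919922, 29.88103485107422) 0.78
plate_left 0.8 [0.6493 0.1988] bay [-0.0165  0.1177]
plate_left 0.34 [0.5802 0.171 ] bay [-0.084   0.0861]
mandrel 0.55 [0.5723 0.1675] bay [-0.0916  0.0822]
scene [0.6367 0.0786] bay [-0.0226 -0.0031] theta 1.746026046313217 (238.88833618164062, 37.29873275756836) 0.81
plate_left 0.92 [0.6469 0.1944] bay [-0.0186  0.1132]
plate_right 0.68 [ 0.6195 -0.0359] bay [-0.0335 -0.1182]
mandrel 0.97 [0.5801 0.162 ] bay [-0.0836  0.0772]
```

View pics/ov2.png

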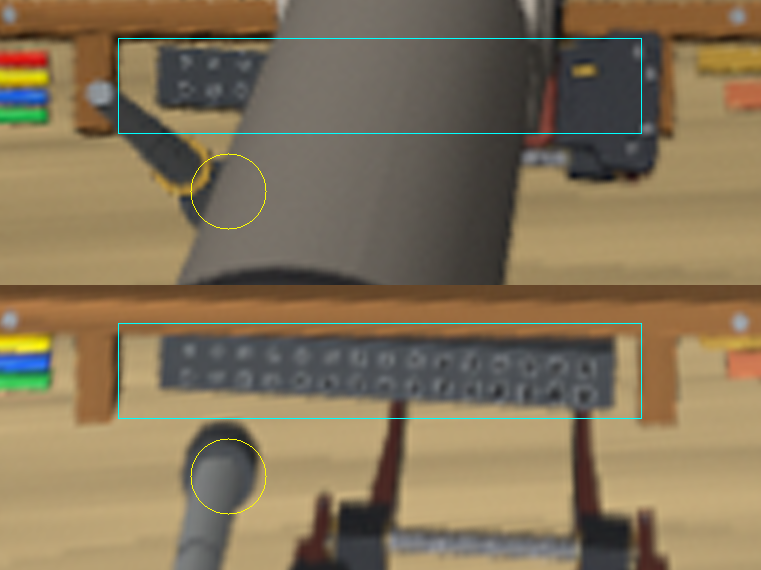

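The plate is now in the bay, from (160,370) to (612,380) in the lower view, left end near the back, right end about 15 mm short. I finish the swing gently.

```bash
python3 -m pendant '[[[-0.003,0,0],-1],[[-0.006,0,0],-2],[[-0.008,0,0],-3],[[-0.010,0,0],-3],[[-0.010,0,0],-3]]' 0; python3 -m pendant '[[[-0.002,0,0],0],[[-0.004,0,0],0],[[-0.004,0,0],0]]' 0; python3 look.py .64 .085
```

```text
t: 13.93
position: [0.6128, 0.024, 0.0096]
eef_rot: [3.139, -0.0, 3.089]
contact_force: [-7.4, -1.0, 6.6]
finger_gap: 1.0
t: 14.18
position: [0.6159, 0.0239, 0.0097]
eef_rot: [3.139, -0.003, 3.09]
contact_force: [-6.1, -0.1, 3.3]
finger_gap: 1.002
t 14.18 tcp [0.6159 0.0239 0.0097] yaw 177.0 F [-6.1 -0.1  3.3]
ROW [ 0.6139 -0.0557  0.0097] spin 177.0
top [0.6469 0.1736] bay [-0.0176  0.0924] theta 0.688190253323737 (50.730709075927734, 31.96843147277832) 0.66
mandrel 0.69 [0.5763 0.1685] bay [-0.0877  0.0835]
scene [0.6411 0.0805] bay [-0.0183 -0.0008] theta 0.13922575161500966 (242.67791748046875, 29.552032470703125) 0.6
plate_left 0.7 [0.6462 0.1965] bay [-0.0194  0.1152]
plate_right 0.76 [ 0.6424 -0.0352] bay [-0.0108 -0.1163]
mandrel 0.6 [0.5766 0.1659] bay [-0.0873  0.0809]
mandrel 0.16 [0.6466 0.2018] bay [-0.0194  0.1206]
```

```bash
python3 -m pendant '[[[-0.001,0,0],0],[[-0.002,0,0],0],[[-0.003,0,0],0],[[-0.003,0,0],0]]' 0; python3 -m pendant '[[[-0.001,0,0],0],[[-0.002,0,0],0],[[-0.003,0,0],0],[[-0.003,0,0],0]]' 0
```

```text
t: 15.02
position: [0.616, 0.0239, 0.0097]
eef_rot: [3.139, -0.009, 3.091]
contact_force: [-12.2, 0.1, 9.1]
finger_gap: 0.999
t: 15.35
position: [0.6159, 0.0239, 0.0097]
eef_rot: [3.138, -0.016, 3.091]
contact_force: [-13.2, -0.6, 10.5]
finger_gap: 0.999
```

The force rises with no further motion, so the plate is seated against the back face. I back off, lift clear and check.

```bash
python3 -m pendant '[[[0.01,0,0],0],[[0.03,0,0],0],[[0.05,0,0],0],[[0.07,0,-0.04],0],[[0.09,-0.04,-0.08],0],[[0.12,-0.08,-0.12],0],[[0.15,-0.12,-0.15],0],[[0.15,-0.16,-0.15],0],[[0.15,-0.20,-0.15],0],[[0.15,-0.20,-0.15],0]]' 0; python3 look.py .64 .085; python3 ov.py ov3
python3 - <<'E'
from h import *
for n in("top","scene"):
    c=ctrl.read_camera(n)
    for l in("jar","dapping","hammer"):
        for r in ctrl.place_of(l,n)[:1]:
            a=r["at"]; print(n,l,round(r["conf"],2),np.round(onz(c,(a[1],a[0]),0.)[:2],3))
E
```

```text
t: 16.18
position: [0.4604, -0.168, 0.1631]
eef_rot: [3.139, -0.01, 3.092]
contact_force: [1.8, 0.3, -0.1]
finger_gap: 0.998
t 16.18 tcp [ 0.4604 -0.168   0.1631] yaw 177.2 F [ 1.8  0.3 -0.1]
ROW [0.4681 0.1451 0.1631] spin 177.2
top [0.6418 0.08  ] bay [-0.0176 -0.0014] theta 0.13746270903550012 (239.29112243652344, 32.957763671875) 0.97
plate_left 0.78 [0.6488 0.1985] bay [-0.017   0.1174]
plate_right 0.92 [ 0.6343 -0.0432] bay [-0.0184 -0.1248]
mandrel 0.6 [0.583  0.1733] bay [-0.0813  0.0887]
mandrel 0.28 [0.6667 0.0851] bay [0.0071 0.0051]
scene [0.6412 0.0793] bay [-0.0181 -0.0021] theta -0.06944357116146145 (244.56959533691406, 30.374326705932617) 0.64
plate_left 0.81 [0.6511 0.1974] bay [-0.0146  0.1164]
plate_right 0.73 [ 0.6444 -0.0433] bay [-0.0082 -0.1244]
mandrel 0.75 [0.5797 0.1625] bay [-0.084   0.0777]
top jar 0.76 [0.455 0.243]
top dapping 0.8 [0.535 0.366]
top hammer 0.93 [ 0.533 -0.473]
scene jar 0.85 [0.456 0.245]
scene dapping 0.8 [0.542 0.371]
scene hammer 0.82 [ 0.536 -0.463]
```

View pics/ov3.png

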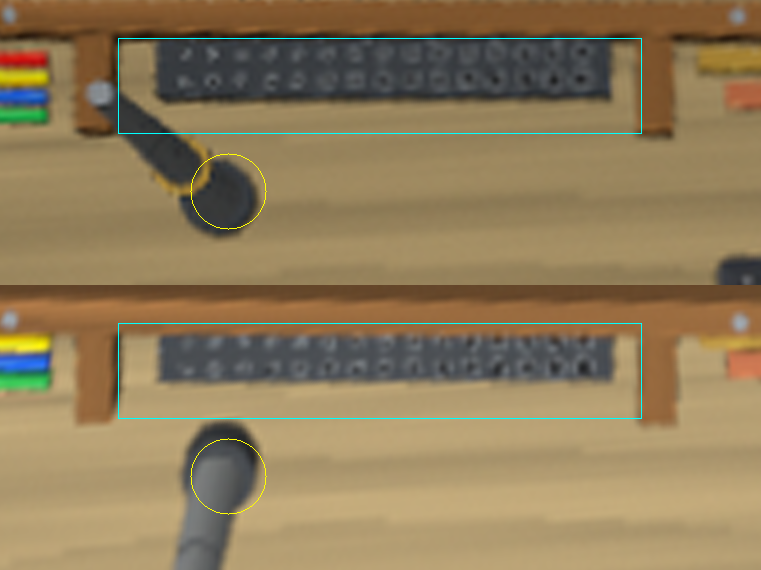

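The plate lies parallel to the back face and against it in both views, from (157,70) to (612,70) in the upper one, between the cheeks with a gap at each end. Jar, dapping block and hammer read where they were. I'm handing in.

```bash
python3 -c "
from plant import ctrl
print(ctrl.hand_in())"
```

```text
the job is handed in; nothing more can be done
None
```

The plate is put away flush along the back of the middle bay, and the job is handed in at about 17 s of the 64 s allowed. It was only pushed, never gripped:

1. **Angling:** I pushed its front long side with both open fingers until it stood about 15° to the rail.
2. **Inserting:** I pushed its right end with closed fingers until the left end was behind the mandrel. The left end was then at about (-0.03, 0.11) m in the bay frame and the right end at x ≈ -0.09 m, which meets the on-the-way condition.
3. **Swinging in:** I pushed the right half in with both fingers until it stopped against the back face, where the force rose to about 13 N with no further movement.

**Last checks:**
- **Plate:** it lies within about 0.2° of parallel to the rail, with its ends at y ≈ +0.117 and -0.125 m. Its centre line reads 15 to 18 mm from the back face, where touching would be 15 mm.
- **Bystanders:** the jar, dapping block and hammer read within about 8 mm of their first readings. That is the scatter of the measurement, and nothing came near them.
- **Disagreement:** the scene camera put the right end at x ≈ -0.008 m, which the rail rules out. The top view gave -0.018 m, and the plate outlines in both views showed it flush.

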